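# Check the carved pocket with the sprung depth pointer

### The arm

A 6-joint arm with a two-finger parallel gripper is mounted at the origin on the work surface. World frame = base frame: x ahead of the robot, y to its left, z up, the work surface at z = 0. Lengths are in m, angles in degrees, forces in N, time in s.
With the tool pointing down it reaches from about 0.4 to 0.825 m from the base axis. Payload 7 kg.
Tool frame: the origin (TCP) lies on the centre line of the jaws, within the pads' length; the fingertips stand 11 mm ahead of it and the grasp point (between the pads) lies 8 mm behind it; z points along the fingers, y is the direction in which the jaws open and shut (so a half turn about z gives the same grasp; the last joint's range is limited). The gripper opens to 88 mm and grips with 3 to 60 N. Pads are 19 mm wide; open, the fingers measure 130 mm over their backs; the gripper's body (78 mm by 193 mm) begins 47 mm behind the grasp point.
Start: joints at [-58.78, 20.546, 0.682, 0, -70.136, -16.507], TCP at [0.171, -0.653, 0.238] pointing down, gripper open.
Joint ranges: [-176.03, 176.03], [-82.01, 121.73], [-58.28, 71.71], [-173.87, 95.51], [-174.79, -0.11], [-173.66, 173.66]. Speed limits (degrees/s): [136.94, 136.94, 172.46, 180, 180, 180].

### API

Orientations are given as [roll, pitch, yaw] about the fixed x, y, z axes, in that order (R = Rz(yaw) Ry(pitch) Rx(roll)).
In Python, from plant import ctrl, cams, order gives the robot as it stands.
- The arm moves only by the tool jog_arm, never from a script. Its argument "motion" is a list of rows, each an object with "offset": the shift along the tool's x, y, z in mm, a list of three; "roll": the turn about the tool's z in rad; "hand": the finger opening in mm, from 0 to 87.6. A call has 1 to 20 rows; each row is the pose to reach, as a shift and turn from the pose commanded when the call began, along the tool's axes at that moment; what a row does not reach only later rows make up. A row lasts 1/12 s, in which the tool goes at most 41.7 mm and 7.16 degrees, less where a joint would pass 70% of its speed; a pose out of reach is approached as far as the arm can. A call with a gripper value outside its range is refused whole. The fingers move at their own pace and stop on an object; the grip force is fixed at half the most. Time passes only in rows, so rows that repeat a pose let the fingers close. It gives the time, the measured TCP pose, the force and the opening at its end, in the units of the state.
- ctrl.get_obs(): the state, without advancing time (a new reading comes with each control period).
- cams.snapshot(name): name is "scene" or "top"; returns a dict with "img" (420x560x3 uint8, red, green, blue), "K" (3x3 intrinsics, pixels), "cam_to_world" (4x4, takes a point from camera to world coordinates). Camera axes: x right, y down, z forward; pixel columns grow to the right and rows downward; lengths in m; the calibration is good to about 2 mm. A picture is of the moment at which its call begins. There is no depth.
- order.close_job(): hands the job in, once; it reports no verdict.
The state is a dict: "clock": time; "joint_pos": joint angles; "qvel": joint speeds; "tau": joint torques, N m; "tool_pos": TCP position; "orientation": TCP orientation; "force": force on the tool from outside, world axes, zero at the start; "moment": the same for the moment, N m; "opening": finger opening in m.
Only numpy, scipy, OpenCV 4.12 (cv2) and the standard library are available. Lean on these libraries where they do the work, as an engineer would, in place of code of your own. Each camera call takes 0.05 s, during which the arm holds its last target. There are 200 camera calls.

### The job

Take the pale panel from the rack, stand it on the middle of the small leaning easel's ledge, resting back on the slats with its round pocket facing the pointer, and let go of it. Then take the black grip and draw the sprung pointer out until the red ring is level with the mouth of the brass sleeve, the needle reaching into the pocket without touching the panel, and finish while still holding it there for the carver to check the depth. Leave the dark panel, the mallet, the chisel and the offcut where they are.

Things in the scene. Friction and masses are not known exactly. Their poses are not given: they have to be found in the camera images.
- panel: Loose pale relief panel, 120 wide x 140 high x 30 mm thick, about 0.23 kg, upright in either slot of the rack. Origin: centre of its underside; z up its height, y along its width. Its front (dark border, one round pocket 50 mm across, 20 mm deep, 70 mm up) looks along -x. The top 55 mm stay free on both faces, in the rack and on the easel: grip it there across the 30 mm.
- pocket (a point): Centre of the mouth of the panel's round pocket, on the front face, 15 mm before and 70 mm above the panel's origin; axes as the panel's.
- rack: Fixed brown wooden rack, base 185 x 140 x 12 mm, with two slots for panels 100 mm apart (at x = -50 and +50 mm). Origin: centre of its underside. The slots run along y, 32.6 mm wide between walls that reach 42 mm above the bench; panels stand on its base, 12 mm above the bench, fronts to -x.
- stand: Fixed pointing stand: brown board 400 x 160 x 18 mm; origin centre of its underside, x the way the pointer comes out. At its -x end a column carries the square brass sleeve (120 long, 22 mm, sight slot on top, axis along x, 135 mm above the bench); at its +x end the pale easel leans 0.25 rad away from the pointer (top to +x). A seated panel's x lies over the stand's x, leaning so.
- seat (a point): Where the centre of the panel's underside goes: middle of the easel's ledge, about 64 mm above the bench; axes as the stand's. The ledge slopes square to the two back slats; it is 120 mm wide and 35 mm deep between its lip (8 mm high) and the slats, so the panel has 1 to 3 mm play before and behind. The slats reach 85 mm up the panel's back.
- mouth (a point): Centre of the sleeve's open end, on the pointer's axis; axes as the stand's. The edge of the sleeve's dark collar lies here.
- draw (a joint): How far the pointer is drawn out of the sleeve, m: 0 fully in (at the start), 0.095 at its end stop. An inner spring pulls it back in: 3.6 N at 0 and 80 N/m more (about 9 N at the mark), plus 0.4 N friction. It springs back when let go.
- pointer: The sprung pointer: steel rod 10 mm thick, on it the black round grip, 20 mm thick and 34 mm long along x with a 32 mm flange, 5 mm thick, at its far end to catch the fingers, then a steel needle, 6 mm thick, 75 mm long. Origin: on the axis, middle of the grip's 34 mm, 36 mm from the mouth when the pointer is in; axes as the stand's, x along the draw.
- needle_tip (a point): The needle's point, 97 mm from the pointer's origin. With the pointer in it stands about 55 mm short of a seated panel's face; with the ring at the mouth about 2 to 16 mm inside the pocket.
- ring: Red marker ring, 5 mm wide, 13 mm across, fixed on the steel rod; it travels with the pointer. At the start it lies inside the sleeve, seen through the slot on top, 57 to 71 mm behind the mouth: that is the length to draw. Origin: its centre; axes as the stand's.
- dark_panel: Loose dark walnut panel without a pocket, 120 wide x 120 high x 30 mm, in the rack's other slot. Stays there. Origin: centre of its underside.
- mallet: Loose wooden mallet lying on the bench, head 75 x 130 x 62 mm, handle 200 mm. Leave alone. Origin: on the bench under the handle's axis, 72 mm before the head; x along the handle to the head.
- chisel: Loose chisel lying on the bench, 230 mm long along x, wooden handle 24 mm thick. Leave alone. Origin: under the joint of handle and blade.
- offcut: Loose pale offcut, 100 x 35 x 18 mm, lying on the bench. Leave alone. Origin: centre of its underside.
Not all that is in view belongs to the job. What is shaped like the panel but purple is not meant.

How it is judged:
By the outcome, as a careful person would: the job done as asked, in the order asked, and still so for the second after the job is handed in, while the arm keeps its last pose, push and grip.
It also fails if it takes over 54 s, if anything falls off the work surface, if the arm or the gripper's body presses on something with over 40 N, if the wrist force passes 120 N, or if a joint passes its speed limit or range.

## Working session

There is one attempt and no reset: what is moved stays moved. The work goes in short steps, Python scripts to look and compute and a tool call to move; the robot and the scene stay as the last step left them, time stands still between calls to the robot, and variables do not carry over. Pictures are saved under pics/ and viewed, about 8 in all and at most 12, crops included, and the job is handed in when it is done.

Besides the shell and the picture viewer there is one more tool, called after "Call:" as a command line: name --argument value ..., lists and objects as JSON in quotes. jog_arm: Moves the arm, as the interface text tells. Its arguments: {"type":"object","properties":{"motion":{"type":"array"}},"required":["motion"]}

```bash
ls; mkdir -p pics; python3 - <<'E'
from plant import ctrl,cams
import cv2,numpy as np,pickle
o=ctrl.get_obs();print(o)
for n in("scene","top"):
    s=cams.snapshot(n);pickle.dump(s,open(f"{n}0.pkl","wb"));print(n,s["K"],s["cam_to_world"])
    cv2.imwrite(f"pics/{n}0.png",s["img"][:,:,::-1])
E
```

```text
pics
{'clock': 0.0, 'joint_pos': array([-5.87792359e+01,  2.05926178e+01,  6.32782811e-01, -1.99245733e-02,
       -7.01355986e+01, -1.65064103e+01]), 'qvel': array([-0.00419312,  0.02177407, -0.01072753, -0.10170859, -0.11826458,
       -0.00367469]), 'tau': array([ 3.51971694e-04, -5.82717919e+01,  2.93067473e+01,  6.99775279e+00,
        6.99288736e-03, -1.31287738e-04]), 'tool_pos': array([ 0.17129549, -0.65240923,  0.23660241]), 'orientation': array([ 1.79903177e+02, -9.15920816e-03, -1.65292424e+02]), 'force': array([-0.27292353,  0.61076509, -0.21335098]), 'moment': array([0.06415918, 0.06187604, 0.01389203]), 'opening': 0.08771017915233019}
scene [[458.00988758   0.         277.15666309]
 [  0.         458.00988758 206.63920371]
 [  0.           0.           1.        ]] [[ 2.29395329e-01  6.73400292e-01 -7.02787187e-01  1.42564724e+00]
 [ 9.73332574e-01 -1.57803522e-01  1.66498494e-01 -8.70113870e-02]
 [ 1.21784132e-03 -7.22239639e-01 -6.91641830e-01  9.90777054e-01]
 [ 0.00000000e+00  0.00000000e+00  0.00000000e+00  1.00000000e+00]]
top [[521.164182     0.         285.3019068 ]
 [  0.         521.164182   216.13346633]
 [  0.           0.           1.        ]] [[ 1.46071649e-02 -9.91584536e-01  1.28634126e-01  3.58647080e-01]
 [-9.99893310e-01 -1.44856944e-02  1.87987325e-03  1.13062376e-01]
 [-6.98593420e-07 -1.28647862e-01 -9.91690339e-01  1.46448864e+00]
 [ 0.00000000e+00  0.00000000e+00  0.00000000e+00  1.00000000e+00]]
```

View pics/scene0.png

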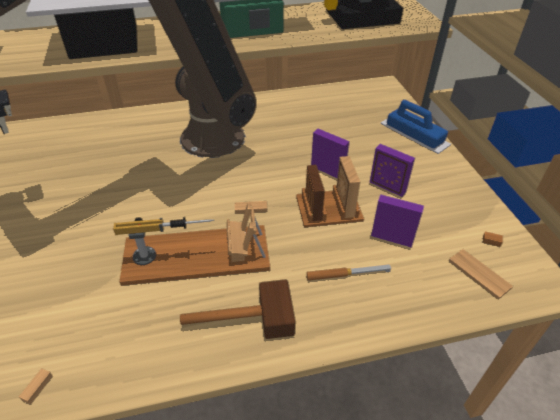

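View pics/top0.png

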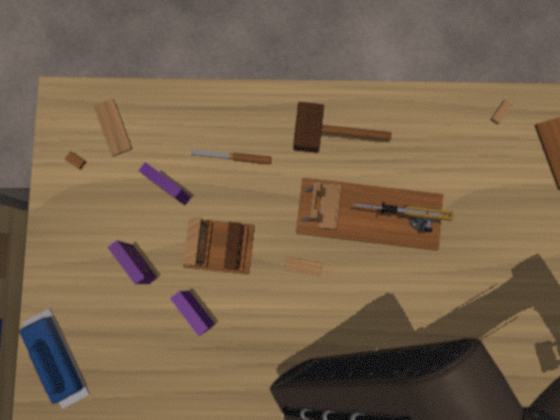

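Views show the stand with its easel in the top view at (370,213), the rack at (219,246), the mallet at (330,130), the chisel at (230,157) and a bench offcut at (304,266).

Candidates for "pale panel":
- block in the rack at top (193,243) / scene (347,187)
- strip at top (304,266) / scene (251,207), the offcut
- board at top (113,127) / scene (480,272), lying flat
- the purple panels, not meant
- the dark panel at scene (315,193)

The description fits the pale one upright in the rack's outer slot. I'll check that in a close crop.

```bash
python3 - <<'E'
import cv2,numpy as np,pickle
S=pickle.load(open("scene0.pkl","rb"))["img"][:,:,::-1];T=pickle.load(open("top0.pkl","rb"))["img"][:,:,::-1]
r=lambda im,k:cv2.resize(im,None,fx=k,fy=k,interpolation=cv2.INTER_CUBIC)
a=r(S[140:235,285:375],4);b=r(T[205:285,175:265],4)
c=r(S[190:290,110:280],4);
H=np.zeros((300,800,3),np.uint8)
a=cv2.resize(a,(284,300));b=cv2.resize(b,(338,300))
H[:,:284]=a;H[:,300:638]=b
c=cv2.resize(c,(400,235));d=cv2.resize(T[170:260,290:450],(400,225),interpolation=cv2.INTER_CUBIC)
H2=np.zeros((240,800,3),np.uint8);H2[:235,:400]=c;H2[:225,400:]=d
cv2.imwrite("pics/c1.png",np.vstack([H,H2]))
E
```

```text
(no output)
```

View pics/c1.png

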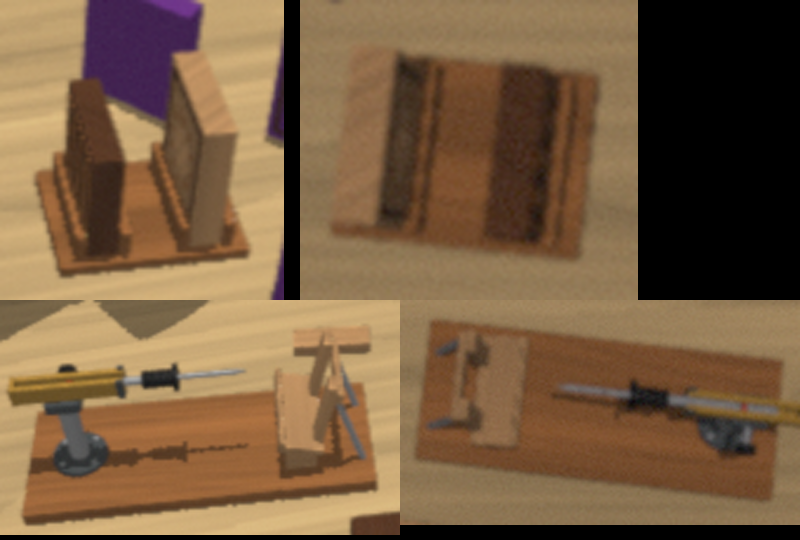

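The crop confirms it: a pale panel stands in the rack's outer slot with its dark-bordered front towards -y, and its top runs about (188..201, 217..268) in the top view. The stand is at lower right, with the red ring visible in the sleeve slot.

```bash
cat > h.py <<'E'
import numpy as np,cv2,pickle
def ray(s,u,v):
    d=s["cam_to_world"][:3,:3]@np.linalg.inv(s["K"])@[u,v,1]; return s["cam_to_world"][:3,3],d
def onz(s,u,v,z):
    o,d=ray(s,u,v); return o+d*(z-o[2])/d[2]
def proj(s,p):
    M=np.linalg.inv(s["cam_to_world"]);q=s["K"]@(M[:3,:3]@np.asarray(p)+M[:3,3]);return q[:2]/q[2]
def tri(s1,a,s2,b):
    o1,d1=ray(s1,*a);o2,d2=ray(s2,*b)
    t=np.linalg.lstsq(np.c_[d1,-d2],o2-o1,rcond=None)[0]
    return (o1+d1*t[0]+o2+d2*t[1])/2,np.linalg.norm(o1+d1*t[0]-o2-d2*t[1])
E
python3 - <<'E'
from h import *
T=pickle.load(open("top0.pkl","rb"));S=pickle.load(open("scene0.pkl","rb"))
im=T["img"][:,:,::-1]
hsv=cv2.cvtColor(im,cv2.COLOR_BGR2HSV)
for n,p in dict(board=(400,240),rackbase=(219,240),ptop=(193,240),bench=(270,240),bench2=(219,290),ledge=(328,205)).items(): print(n,hsv[p[1]-2:p[1]+3,p[0]-2:p[0]+3].reshape(-1,3).mean(0))
v=cv2.resize(im[165:280,175:455],None,fx=2.8,fy=2.8,interpolation=cv2.INTER_CUBIC)
m=((hsv[...,0]<13)&(hsv[...,1]>110)).astype(np.uint8)
m=cv2.morphologyEx(m,cv2.MORPH_CLOSE,np.ones((9,9)))
n,l,st,c=cv2.connectedComponentsWithStats(m)
for i in range(1,n):
    if st[i,4]>800:
        r=cv2.minAreaRect(np.argwhere(l==i)[:,::-1].astype(np.float32));b=cv2.boxPoints(r)
        print(st[i],np.round(b,1).tolist())
        print(np.round([onz(T,*q,.018 if st[i,4]>5000 else .012)[:2] for q in b],4).tolist())
# red ring
h2=cv2.cvtColor(im,cv2.COLOR_BGR2Lab).astype(int)
y,x=np.mgrid[:420,:560];w=np.where((x>385)&(x<450)&(y>195)&(y<225),np.clip(h2[...,1]-150,0,99),0)
print("ring",(w*x).sum()/max(w.sum(),1),(w*y).sum()/max(w.sum(),1),w.max())
E
```

```text
board [ 12.96 159.04 114.4 ]
rackbase [ 13.   157.6  105.84]
ptop [ 14.28 123.8  146.64]
bench [ 17.52 105.72 142.  ]
bench2 [ 17.44 105.56 145.32]
ledge [ 14.2  123.52 138.36]
[ 294  103   96   48 1620] [[293.29998779296875, 148.6999969482422], [298.0, 101.69999694824219], [391.29998779296875, 111.0], [386.6000061035156, 158.10000610351562]]
[[0.7416, 0.0957], [0.8813, 0.0839], [0.8573, -0.1856], [0.7182, -0.1706]]
[536 118  24  71 869] [[536.0, 118.0], [559.0, 118.0], [559.0, 188.0], [536.0, 188.0]]
[[0.8426, -0.6021], [0.8436, -0.6684], [0.6386, -0.6575], [0.6377, -0.5925]]
[ 298  179  144   70 5959] [[296.0, 233.1999969482422], [302.3999938964844, 178.10000610351562], [442.79998779296875, 194.39999389648438], [436.3999938964844, 249.5]]
[[0.4989, 0.0853], [0.6553, 0.0691], [0.6143, -0.3263], [0.4591, -0.3048]]
[ 185  221   68   51 2468] [[185.0, 266.0], [190.5, 217.89999389648438], [253.60000610351562, 225.10000610351562], [248.10000610351562, 273.20001220703125]]
[[0.4034, 0.3922], [0.538, 0.3821], [0.5204, 0.2044], [0.3862, 0.2165]]
ring 427.0 212.5 2
```

```bash
python3 - <<'E'
from h import *
T=pickle.load(open("top0.pkl","rb"));S=pickle.load(open("scene0.pkl","rb"))
# panel top quad, read from the crop
t=[(188.3,217.5),(201.6,218.9),(196.8,265.5),(183.5,264.2)];s=[(339.8,158),(349.3,156.5),(360.1,180.5),(349.3,182.7)]
print("ptop z=.152 top",np.round([onz(T,*q,.152)[:2] for q in t],4).tolist());print("scene",np.round([onz(S,*q,.152)[:2] for q in s],4).tolist())
r=lambda im,k:cv2.resize(im,None,fx=k,fy=k,interpolation=cv2.INTER_CUBIC)
a=r(T["img"][178:240,296:346,::-1],8);b=r(S["img"][195:270,222:272,::-1],8)
H=np.zeros((600,800,3),np.uint8);H[:496,:400]=a;H[:,400:]=b
cv2.imwrite("pics/c2.png",H)
E
```

```text
ptop z=.152 top [[0.5218, 0.3617], [0.5187, 0.3278], [0.4008, 0.3357], [0.4035, 0.3692]]
scene [[0.412, 0.3446], [0.4116, 0.3747], [0.523, 0.3668], [0.5251, 0.3339]]
```

View pics/c2.png

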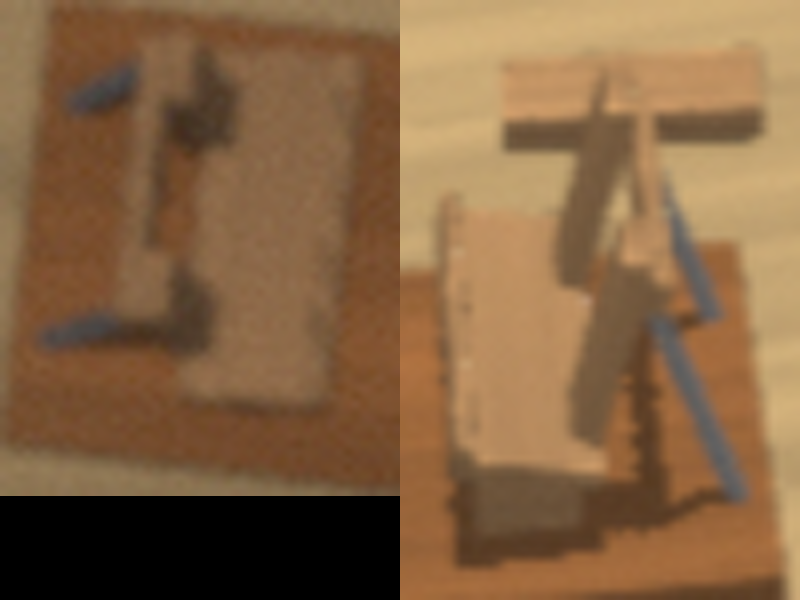

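Crop shows the easel. In the top view its ledge spans corners about (341,185), (337,228) and (318,227), with slat tops at (316,186) and (314,214). In the scene view the ledge's +x end runs (230,254) to (248,254). Next I'll refine the edges by fitting lines to gradient profiles.

```bash
cat >> h.py <<'E'
def edge(s,p,q,w=3,trim=.12):
    "fit a line to strongest Lab gradient across segment p-q; returns (point,dir)"
    im=cv2.cvtColor(cv2.GaussianBlur(s["img"],(0,0),.8),cv2.COLOR_RGB2Lab).astype(np.float32)
    p,q=np.array(p,float),np.array(q,float);d=(q-p)/np.linalg.norm(q-p);n=np.array([-d[1],d[0]])
    o=np.arange(-w,w+.01,.25);pts=[]
    for t in np.linspace(trim,1-trim,40):
        c=p+t*(q-p)+o[:,None]*n
        v=cv2.remap(im,c[None,:,0].astype(np.float32),c[None,:,1].astype(np.float32),cv2.INTER_LINEAR)[0]
        g=np.linalg.norm(np.gradient(v,axis=0),axis=1)**2;k=np.exp(-(o/w)**2);g=g*k
        pts.append(c[0]+(g*(o-o[0])).sum()/g.sum()*n)
    l=cv2.fitLine(np.array(pts,np.float32),cv2.DIST_HUBER,0,.01,.01).ravel();return l[2:],l[:2]
def cross(a,b):
    t=np.linalg.solve(np.c_[a[1],-b[1]].astype(float),(b[0]-a[0]).astype(float));return a[0]+a[1]*t[0]
def quad(s,c,w=3):
    L=[edge(s,c[i],c[(i+1)%4],w) for i in range(4)];return [cross(L[i-1],L[i]) for i in range(4)]
E
python3 - <<'E'
from h import *
T=pickle.load(open("top0.pkl","rb"));S=pickle.load(open("scene0.pkl","rb"))
def rep(n,s,c,z,w=3):
    px=quad(s,c,w);P=np.array([onz(s,*q,z)[:2] for q in px]);e=np.diff(np.vstack([P,P[:1]]),axis=0)
    print(n,np.round(px,1).tolist(),"ctr",P.mean(0).round(4),"len",np.linalg.norm(e,axis=1).round(4),"ang",np.degrees(np.arctan2(e[:,1],e[:,0])).round(1))
rep("panelT",T,[(188.3,217.5),(201.6,218.9),(196.8,265.5),(183.5,264.2)],.152,2)
rep("panelS",S,[(339.8,158),(349.3,156.5),(360.1,180.5),(349.3,182.7)],.152,2)
rep("boardT",T,[(302.4,178.5),(442.8,194.4),(438,249.5),(297,233.5)],.018)
f=lambda x,y:(296+x/8,178+y/8)
g=lambda x,y:(222+(x-400)/8,195+y/8)
for n,a,b in(("lipouter_hi",f(362,55),f(327,405)),):
    L=edge(T,a,b,2);print(n,L)
for n,p,z in(("lip lo-x corner",f(327,403),.074),("lip hi-x",f(362,55),.074),("back lo",f(180,395),.0595)):
    print(n,onz(T,*p,z).round(4))
for n,p,z in(("S lip nearend",g(465,470),.072),("S back near",g(605,475),.0595),("S slat foot near",g(585,443),.0597),("S slat foot far",g(570,287),.0597)):
    print(n,onz(S,*p,z).round(4))
h=lambda x,y:(290+(x-400)/2.5,170+(y-300)/2.5); k=lambda x,y:(110+x*170/400,190+(y-300)*100/235)
for n,a,b in(("tip",h(556,387),k(245,372)),("flange",h(630,395),k(178,377)),("mouth",h(690,403),k(120,382)),):
    print(n,*tri(T,a,S,b),onz(T,*a,.135).round(4))
print("ring",onz(T,*h(743,406),.138).round(4))
E
```

```text
panelT [[188.4, 217.8], [200.9, 217.6], [195.5, 265.0], [183.0, 263.8]] ctr [0.4624 0.3501] len [0.0315 0.1202 0.0316 0.1169] ang [-88.4 175.6  85.6  -4.5]
panelS [[339.2, 157.0], [348.9, 155.6], [360.1, 181.4], [349.4, 182.4]] ctr [0.4661 0.355 ] len [0.0306 0.1201 0.0309 0.1172] ang [ 90.3  -4.6 -95.  175.2]
boardT [[301.9, 177.4], [442.7, 193.6], [438.2, 250.4], [295.5, 233.6]] ctr [ 0.5571 -0.1197] len [0.3987 0.1609 0.3989 0.1605] ang [-95.9 174.2  84.1  -5.8]
lipouter_hi (array([338.23688, 209.2507 ], dtype=float32), array([ 0.10258331, -0.9947244 ], dtype=float32))
lip lo-x corner [ 0.5079 -0.0231  0.074 ]
lip hi-x [ 0.6267 -0.0347  0.074 ]
back lo [0.5115 0.0253 0.0595]
S lip nearend [ 0.6376 -0.0267  0.072 ]
S back near [0.6396 0.019  0.0595]
S slat foot near [0.6245 0.015  0.0597]
S slat foot far [0.553  0.0228 0.0597]
tip [ 0.56418523 -0.05563503  0.12970062] 0.0042119057994393335 [ 0.5631 -0.0571  0.135 ]
flange [ 0.5566598  -0.1304952   0.13183942] 0.006774561159816829 [ 0.5559 -0.1333  0.135 ]
mouth [ 0.5491769  -0.19311896  0.13113537] 0.005550356456593745 [ 0.5484 -0.1951  0.135 ]
ring [ 0.5457 -0.2488  0.138 ]
```

```bash
python3 - <<'E'
from h import *
T=pickle.load(open("top0.pkl","rb"));S=pickle.load(open("scene0.pkl","rb"))
k=lambda x,y:(110+x*170/400-.3,190+(y-300)*100/235-.3)
px=quad(S,[k(38,408),k(365,383),k(377,484),k(24,515)],2.5);P=np.array([onz(S,*q,.018)[:2] for q in px]);e=np.diff(np.vstack([P,P[:1]]),axis=0)
print(np.round(px,1).tolist(),P.mean(0),np.linalg.norm(e,axis=1),np.degrees(np.arctan2(e[:,1],e[:,0])))
c=np.array([.5571,-.1197]);x=np.array([.1028,.9947])
for z in(.018,.135):
  print([proj(S,np.r_[c+x*t,z]).round(1) for t in(-.2,-.07,.064,.2)],[proj(T,np.r_[c+x*t,z]).round(1) for t in(-.2,-.07,.064,.2)])
E
```

```text
[[125.7, 235.6], [264.1, 225.4], [270.1, 268.5], [119.1, 281.2]] [ 0.56163856 -0.11545889] [0.39963553 0.16201027 0.39796585 0.16353766] [ 82.66889958  -6.34360133 -97.11651155 174.23327508]
[array([120.5, 257.7]), array([168.5, 253.1]), array([216.9, 248.5]), array([265.2, 243.8])] [array([440.7, 221.8]), array([394.3, 216.4]), array([346.7, 210.9]), array([298.5, 205.2])]
[array([109.8, 228.4]), array([161.1, 223.8]), array([212.9, 219.1]), array([264.4, 214.5])] [array([454.1, 216.5]), array([403.8, 210.6]), array([352. , 204.6]), array([299.6, 198.5])]
```

Call:
jog_arm --motion '[{"offset": [0,0,-100],"roll": 0.1,"hand": 87},{"offset": [0,0,-100],"roll": 0.2,"hand": 87},{"offset": [0,0,-100],"roll": 0.3,"hand": 87}]'

```text
clock: 0.35
tool_pos: [0.1713, -0.6542, 0.3432]
orientation: [-179.7, 0.1, 177.3]
force: [-0.3, -0.6, 1.7]
opening: 0.0869
```

```bash
cat > off.py <<'E'
import sys,numpy as np
from plant import ctrl
from scipy.spatial.transform import Rotation as R
# args: psi-target then x,y,z points
o=ctrl.get_obs();Rm=R.from_euler("xyz",o["orientation"],degrees=True)
a=list(map(float,sys.argv[1:]));psi=o["orientation"][2]
print("at",o["clock"],o["tool_pos"].round(4),o["orientation"].round(2),"F",o["force"].round(1),"M",o["moment"].round(2),o["opening"].round(4))
print("roll",round(-np.radians((a[0]-psi+180)%360-180),3))
for p in np.array(a[1:]).reshape(-1,3): print((Rm.inv().apply(p-o["tool_pos"])*1000).round(1))
E
python3 off.py 175.4 .62 -.2 .34 .464 .3525 .34 .464 .3525 .122
```

```text
Traceback (most recent call last):
  File "off.py", line 7, in <module>
    print("at",o["clock"],o["tool_pos"].round(4),o["orientation"].round(2),"F",o["force"].round(1),"M",o["moment"].round(2),o["opening"].round(4))
                                                                                                                            ^^^^^^^^^^^^^^^^^^
AttributeError: 'float' object has no attribute 'round'
```

```bash
sed -i 's/o\["opening"\].round(4)/round(o["opening"],4)/' off.py
python3 off.py 175.4 .62 -.2 .34 .464 .3525 .34 .464 .3525 .122
```

```text
at 0.35 [ 0.1713 -0.6542  0.3432] [-1.7967e+02  7.0000e-02  1.7726e+02] F [-0.3 -0.6  1.7] M [-0.24 -0.02 -0.01] 0.0869
roll 0.032
[-426.5  475.1    0.9]
[-244.3 1019.5   -2.4]
[-244.  1020.8  215.6]
```

Call:
jog_arm --motion '[{"offset": [-427,474,0],"roll": 0.035,"hand": 87},{"offset": [-427,474,0],"roll": 0.035,"hand": 87},{"offset": [-427,474,0],"roll": 0.035,"hand": 87},{"offset": [-427,474,0],"roll": 0.035,"hand": 87},{"offset": [-427,474,0],"roll": 0.035,"hand": 87},{"offset": [-427,474,0],"roll": 0.035,"hand": 87},{"offset": [-427,474,0],"roll": 0.035,"hand": 87},{"offset": [-427,474,0],"roll": 0.035,"hand": 87},{"offset": [-427,474,0],"roll": 0.035,"hand": 87},{"offset": [-427,474,0],"roll": 0.035,"hand": 87},{"offset": [-427,474,0],"roll": 0.035,"hand": 87},{"offset": [-427,474,0],"roll": 0.035,"hand": 87},{"offset": [-427,474,0],"roll": 0.035,"hand": 87},{"offset": [-427,474,0],"roll": 0.035,"hand": 87},{"offset": [-427,474,0],"roll": 0.035,"hand": 87},{"offset": [-427,474,0],"roll": 0.035,"hand": 87},{"offset": [-427,474,0],"roll": 0.035,"hand": 87}]'

```text
clock: 1.77
tool_pos: [0.6205, -0.1947, 0.3358]
orientation: [180.0, -0.1, 175.7]
force: [0.1, -0.2, -0.5]
opening: 0.0868
```

```bash
python3 off.py 175.4 .464 .3525 .34 .464 .3525 .122
```

```text
at 1.7667 [ 0.6205 -0.1947  0.3358] [ 1.7998e+02 -1.3000e-01  1.7572e+02] F [ 0.1 -0.2 -0.5] M [-0.07  0.04 -0.02] 0.0868
roll 0.006
[196.9 534.   -3.6]
[196.5 533.9 214.4]
```

Call:
jog_arm --motion '[{"offset": [197,535,0],"roll": 0.006,"hand": 87},{"offset": [197,535,0],"roll": 0.006,"hand": 87},{"offset": [197,535,0],"roll": 0.006,"hand": 87},{"offset": [197,535,0],"roll": 0.006,"hand": 87},{"offset": [197,535,0],"roll": 0.006,"hand": 87},{"offset": [197,535,0],"roll": 0.006,"hand": 87},{"offset": [197,535,0],"roll": 0.006,"hand": 87},{"offset": [197,535,0],"roll": 0.006,"hand": 87},{"offset": [197,535,0],"roll": 0.006,"hand": 87},{"offset": [197,535,0],"roll": 0.006,"hand": 87},{"offset": [197,535,0],"roll": 0.006,"hand": 87},{"offset": [197,535,0],"roll": 0.006,"hand": 87},{"offset": [197,535,0],"roll": 0.006,"hand": 87},{"offset": [197,535,0],"roll": 0.006,"hand": 87},{"offset": [197,535,0],"roll": 0.006,"hand": 87},{"offset": [197,535,0],"roll": 0.006,"hand": 87},{"offset": [197,535,0],"roll": 0.006,"hand": 87},{"offset": [197,535,0],"roll": 0.006,"hand": 87}]'

```text
clock: 3.27
tool_pos: [0.4642, 0.3498, 0.3377]
orientation: [-180.0, 0.0, 175.1]
force: [0.7, 0.1, 0.1]
opening: 0.0871
```

```bash
python3 off.py 175.4 .464 .3525 .34 .464 .3525 .122
```

```text
at 3.2667 [0.4642 0.3498 0.3377] [-180.      0.    175.11] F [0.7 0.1 0.1] M [-0.01 -0.06  0.04] 0.0871
roll -0.005
[ 0.4  2.7 -2.3]
[  0.4   2.7 215.7]
```

Call:
jog_arm --motion '[{"offset": [0,2.5,35],"roll": -0.005,"hand": 87},{"offset": [0,2.5,70],"roll": -0.005,"hand": 87},{"offset": [0,2.5,105],"roll": -0.005,"hand": 87},{"offset": [0,2.5,140],"roll": -0.005,"hand": 87},{"offset": [0,2.5,170],"roll": -0.005,"hand": 87},{"offset": [0,2.5,190],"roll": -0.005,"hand": 87},{"offset": [0,2.5,205],"roll": -0.005,"hand": 87},{"offset": [0,2.5,215],"roll": -0.005,"hand": 87},{"offset": [0,2.5,215],"roll": -0.005,"hand": 87},{"offset": [0,2.5,215],"roll": -0.005,"hand": 45},{"offset": [0,2.5,215],"roll": -0.005,"hand": 40},{"offset": [0,2.5,215],"roll": -0.005,"hand": 38},{"offset": [0,2.5,215],"roll": -0.005,"hand": 36},{"offset": [0,2.5,215],"roll": -0.005,"hand": 34},{"offset": [0,2.5,215],"roll": -0.005,"hand": 33},{"offset": [0,2.5,215],"roll": -0.005,"hand": 32}]'

```text
clock: 4.6
tool_pos: [0.4641, 0.3536, 0.1229]
orientation: [180.0, 0.0, 175.5]
force: [0.2, 0.5, 0.4]
opening: 0.0457
```

```bash
python3 off.py 175.4 .464 .3525 .122
```

```text
at 4.6 [0.4641 0.3536 0.1229] [1.7998e+02 1.0000e-02 1.7547e+02] F [0.2 0.5 0.4] M [-0.03  0.03 -0.02] 0.0457
roll 0.001
[ 0.  -1.1  0.9]
```

Call:
jog_arm --motion '[{"offset": [0,0,0],"roll": 0,"hand": 33},{"offset": [0,0,0],"roll": 0,"hand": 33},{"offset": [0,0,0],"roll": 0,"hand": 33},{"offset": [0,0,0],"roll": 0,"hand": 31},{"offset": [0,0,0],"roll": 0,"hand": 31}]'

```text
clock: 5.02
tool_pos: [0.4641, 0.3535, 0.1225]
orientation: [-180.0, -0.0, 175.5]
force: [-0.3, 0.2, 0.4]
opening: 0.0311
```

```bash
python3 off.py 175.4 .464 .3525 .122
```

```text
at 5.0167 [0.4641 0.3535 0.1225] [-179.99   -0.    175.46] F [-0.3  0.2  0.4] M [0.02 0.   0.01] 0.0311
roll 0.001
[ 0.  -1.   0.5]
```

Call:
jog_arm --motion '[{"offset": [0,0,0],"roll": 0,"hand": 20},{"offset": [0,0,0],"roll": 0,"hand": 20},{"offset": [0,0,0],"roll": 0,"hand": 20},{"offset": [0,0,0],"roll": 0,"hand": 20}]'

```text
clock: 5.35
tool_pos: [0.4641, 0.3535, 0.1225]
orientation: [-180.0, -0.0, 175.5]
force: [-0.1, 0.2, 0.6]
opening: 0.0295
```

```bash
python3 off.py 175.4 .464 .3525 .122
```

```text
at 5.35 [0.4641 0.3535 0.1225] [-180.     -0.    175.46] F [-0.1  0.2  0.6] M [-0.   -0.01 -0.01] 0.0295
roll 0.001
[ 0.  -1.   0.5]
```

Call:
jog_arm --motion '[{"offset": [0,0,-10],"roll": 0,"hand": 20},{"offset": [0,0,-40],"roll": 0,"hand": 20},{"offset": [0,0,-80],"roll": 0,"hand": 20},{"offset": [0,0,-120],"roll": 0,"hand": 20},{"offset": [0,0,-150],"roll": 0,"hand": 20},{"offset": [0,0,-175],"roll": 0,"hand": 20},{"offset": [0,0,-185],"roll": 0,"hand": 20},{"offset": [0,0,-185],"roll": 0,"hand": 20}]'

```text
clock: 6.02
tool_pos: [0.4646, 0.3541, 0.3104]
orientation: [179.8, 0.1, 175.5]
force: [1.2, 0.5, -3.1]
opening: 0.0296
```

```bash
python3 off.py 174.1 .571 0 .3025
```

```text
at 6.0167 [0.4646 0.3541 0.3104] [1.7978e+02 1.5000e-01 1.7547e+02] F [ 1.2  0.5 -3.1] M [ 0.06 -0.11  0.02] 0.0296
roll 0.024
[-134.  -344.6    6.9]
```

Call:
jog_arm --motion '[{"offset": [-10,-25,0],"roll": 0.01,"hand": 20},{"offset": [-24,-60,0],"roll": 0.024,"hand": 20},{"offset": [-37,-95,0],"roll": 0.024,"hand": 20},{"offset": [-51,-130,0],"roll": 0.024,"hand": 20},{"offset": [-65,-166,0],"roll": 0.024,"hand": 20},{"offset": [-79,-202,0],"roll": 0.024,"hand": 20},{"offset": [-93,-238,0],"roll": 0.024,"hand": 20},{"offset": [-106,-273,0],"roll": 0.024,"hand": 20},{"offset": [-118,-303,0],"roll": 0.024,"hand": 20},{"offset": [-127,-327,0],"roll": 0.024,"hand": 20},{"offset": [-132,-340,0],"roll": 0.024,"hand": 20},{"offset": [-134,-345,0],"roll": 0.024,"hand": 20},{"offset": [-134,-345,0],"roll": 0.024,"hand": 20},{"offset": [-134,-345,0],"roll": 0.024,"hand": 20}]'

```text
clock: 7.18
tool_pos: [0.5698, -0.0008, 0.306]
orientation: [-180.0, -0.1, 174.1]
force: [0.0, -0.3, -2.4]
opening: 0.0294
```

```bash
python3 off.py 174.1 .571 0 .3025; python3 - <<'E'
from h import *
from plant import cams
H=np.zeros((600,800,3),np.uint8)
for i,(n,(r,c)) in enumerate(dict(top=((160,250),(280,370)),scene=((140,290),(185,285))).items()):
    s=cams.snapshot(n);pickle.dump(s,open(f"{n}1.pkl","wb"))
    im=cv2.resize(s["img"][r[0]:r[1],c[0]:c[1],::-1],None,fx=4,fy=4,interpolation=cv2.INTER_CUBIC)
    H[:im.shape[0],400*i:400*i+im.shape[1]]=im[:,:400]
cv2.imwrite("pics/c3.png",H)
E
```

```text
at 7.1833 [ 0.5698 -0.0008  0.306 ] [-1.7997e+02 -1.4000e-01  1.7405e+02] F [ 0.  -0.3 -2.4] M [ 0.09 -0.05  0.02] 0.0294
roll -0.001
[-1.1  1.   3.5]
```

View pics/c3.png

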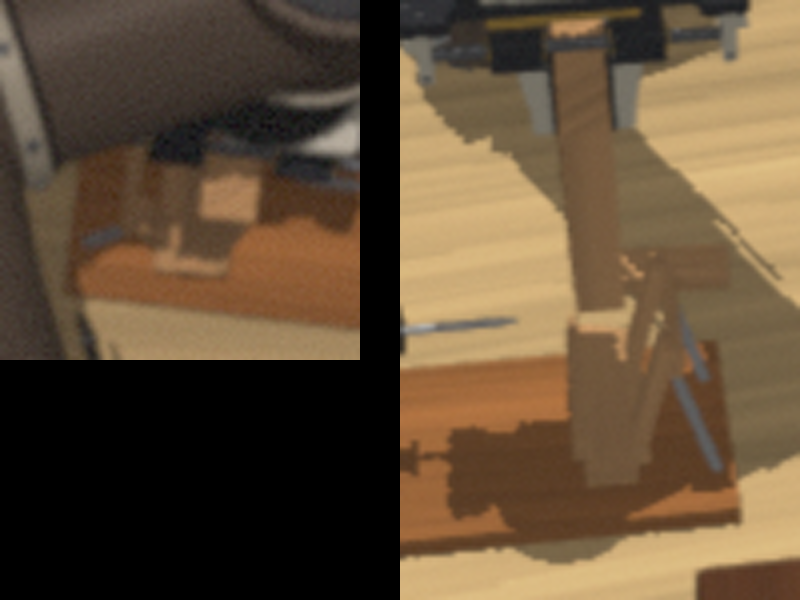

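The crop shows the panel hanging over the easel. Its near bottom end is at scene (230–240, 216), and the ledge's near end below it at about (228–246, 256–259). I'll compare the two in the same camera.

```bash
python3 - <<'E'
from h import *
T=pickle.load(open("top1.pkl","rb"));S=pickle.load(open("scene1.pkl","rb"));S0=pickle.load(open("scene0.pkl","rb"))
c=np.array([.5593,-.1176]);x=np.array([np.cos(np.radians(84.1)),np.sin(np.radians(84.1))]);y=np.array([-x[1],x[0]])
st=lambda p:((p[:2]-c)@x*1000,(p[:2]-c)@y*1000)
p=lambda u,v:(185+(u-400)/4-.4,140+v/4-.4)
g=lambda u,v:(222+(u-400)/8-.45,195+v/8-.45)
f=lambda x,y:(296+x/8-.45,178+y/8-.45)
zb=.306-.1105
print("TCP",st(np.array([.5698,-.0008])))
for n,q,z in(("bottom L",p(580,306),zb),("bottom R",p(622,309),zb),("topL",p(553,22),zb+.14),("topR",p(606,22),zb+.14)): print(n,np.round(st(onz(S,*q,z)),1))
for n,q,z in(("lip top outer near",g(455,465),.074),("lip/ledge near",g(470,468),.068),("ledge back near",g(605,475),.0585),("slat foot near",g(585,443),.0597),("slat foot far",g(570,287),.0597)): print(n,np.round(st(onz(S0,*q,z)),1))
# edges of panel's near vertical end and lip edge in scene
print(edge(S,p(553,60),p(580,300),2),edge(S,p(606,60),p(622,300),2))
T0=pickle.load(open("top0.pkl","rb"))
for n,q,z in(("T lip hi",f(362,55),.074),("T lip lo",f(327,403),.074),("T back lo",f(180,395),.0585)): print(n,np.round(st(onz(T0,*q,z)),1))
E
```

```text
TCP (np.float64(117.26061067555203), np.float64(1.5617887170201563))
bottom L [106.6 -53.6]
bottom R [132.  -59.5]
topL [105.8  48.8]
topR [137.4  44.7]
lip top outer near [ 94.3 -66. ]
lip/ledge near [ 99.  -62.7]
ledge back near [143.1 -63.3]
slat foot near [137.5 -49.5]
slat foot far [137.9  22.6]
(array([225.4371 , 185.99107], dtype=float32), array([0.10749055, 0.99420613], dtype=float32)) (array([238.40782, 183.87482], dtype=float32), array([0.0560928 , 0.99842554], dtype=float32))
T lip hi [ 90.7 -59.6]
T lip lo [90.  59.8]
T back lo [138.5  61.1]
```

Call:
jog_arm --motion '[{"offset": [-2.5,0.7,20],"roll": 0,"hand": 20},{"offset": [-2.5,0.7,45],"roll": 0,"hand": 20},{"offset": [-2.5,0.7,70],"roll": 0,"hand": 20},{"offset": [-2.5,0.7,90],"roll": 0,"hand": 20},{"offset": [-2.5,0.7,105],"roll": 0,"hand": 20},{"offset": [-2.5,0.7,113],"roll": 0,"hand": 20},{"offset": [-2.5,0.7,115],"roll": 0,"hand": 20},{"offset": [-2.5,0.7,115],"roll": 0,"hand": 20},{"offset": [-2.5,0.7,115],"roll": 0,"hand": 20}]'

```text
clock: 8.03
tool_pos: [0.5736, -0.0001, 0.1936]
orientation: [180.0, 0.1, 174.1]
force: [-0.1, -0.5, -3.1]
opening: 0.0298
```

```bash
python3 off.py 174.1 .5722 -.0001 .1775
```

```text
at 8.0333 [ 5.736e-01 -1.000e-04  1.936e-01] [1.7998e+02 9.0000e-02 1.7414e+02] F [-0.1 -0.5 -3.1] M [-0.01 -0.05 -0.01] 0.0298
roll 0.001
[ 1.4 -0.2 16.1]
```

Call:
jog_arm --motion '[{"offset": [1,0,2],"roll": 0,"hand": 20},{"offset": [1,0,4],"roll": 0,"hand": 20},{"offset": [1,0,6],"roll": 0,"hand": 20},{"offset": [1,0,8],"roll": 0,"hand": 20},{"offset": [1,0,8],"roll": 0,"hand": 20},{"offset": [1,0,8],"roll": 0,"hand": 20}]'

```text
clock: 8.53
tool_pos: [0.5719, -0.0005, 0.1844]
orientation: [-180.0, -0.0, 174.1]
force: [0.3, 0.4, -2.7]
opening: 0.0299
```

```bash
python3 off.py 174.1 .5722 -.0001 .1775
```

```text
at 8.5333 [ 5.719e-01 -5.000e-04  1.844e-01] [-1.7999e+02 -2.0000e-02  1.7408e+02] F [ 0.3  0.4 -2.7] M [-0.06  0.05  0.02] 0.0299
roll -0.0
[-0.3  0.5  6.9]
```

Call:
jog_arm --motion '[{"offset": [0,0,1.5],"roll": 0,"hand": 20},{"offset": [0,0,3],"roll": 0,"hand": 20},{"offset": [0,0,4],"roll": 0,"hand": 20},{"offset": [0,0,4],"roll": 0,"hand": 20},{"offset": [0,0,4],"roll": 0,"hand": 20}]'

```text
clock: 8.95
tool_pos: [0.5719, -0.0005, 0.1805]
orientation: [-180.0, -0.0, 174.1]
force: [-1.1, 1.2, -1.8]
opening: 0.0299
```

Call:
jog_arm --motion '[{"offset": [0,0,1],"roll": 0,"hand": 20},{"offset": [0,0,2],"roll": 0,"hand": 20},{"offset": [0,0,2],"roll": 0,"hand": 20},{"offset": [0,0,2],"roll": 0,"hand": 20}]'

```text
clock: 9.28
tool_pos: [0.5719, -0.0005, 0.1785]
orientation: [-180.0, -0.0, 174.1]
force: [-0.7, -0.3, -2.3]
opening: 0.0295
```

Call:
jog_arm --motion '[{"offset": [0,0,1],"roll": 0,"hand": 20},{"offset": [0,0,1.5],"roll": 0,"hand": 20},{"offset": [0,0,1.5],"roll": 0,"hand": 20},{"offset": [0,0,1.5],"roll": 0,"hand": 20}]'

```text
clock: 9.62
tool_pos: [0.5719, -0.0005, 0.177]
orientation: [-180.0, -0.0, 174.1]
force: [1.0, -0.2, -2.6]
opening: 0.0299
```

Call:
jog_arm --motion '[{"offset": [0,0,1],"roll": 0,"hand": 20},{"offset": [0,0,1],"roll": 0,"hand": 20},{"offset": [0,0,1],"roll": 0,"hand": 20}]'

```text
clock: 9.87
tool_pos: [0.5721, -0.0005, 0.1768]
orientation: [-180.0, 0.0, 174.1]
force: [-2.2, 0.5, 6.5]
opening: 0.03
```

Call:
jog_arm --motion '[{"offset": [0,0,-1],"roll": 0,"hand": 32},{"offset": [0,0,-1],"roll": 0,"hand": 34},{"offset": [0,0,-1],"roll": 0,"hand": 36},{"offset": [0,0,-1],"roll": 0,"hand": 38},{"offset": [0,0,-1],"roll": 0,"hand": 40},{"offset": [0,1,-1],"roll": 0,"hand": 42},{"offset": [0,2,-1],"roll": 0,"hand": 44},{"offset": [0,3,-1],"roll": 0,"hand": 46},{"offset": [0,4,-1],"roll": 0,"hand": 48},{"offset": [0,5,-1],"roll": 0,"hand": 50},{"offset": [0,6,-1],"roll": 0,"hand": 52},{"offset": [0,7,-1],"roll": 0,"hand": 54},{"offset": [0,8,-1],"roll": 0,"hand": 56},{"offset": [0,9,-1],"roll": 0,"hand": 58},{"offset": [0,10,-1],"roll": 0,"hand": 60},{"offset": [0,11,-1],"roll": 0,"hand": 62},{"offset": [0,12,-1],"roll": 0,"hand": 64},{"offset": [0,13,-1],"roll": 0,"hand": 66},{"offset": [0,14,-1],"roll": 0,"hand": 68},{"offset": [0,15,-1],"roll": 0,"hand": 70}]'

```text
clock: 11.53
tool_pos: [0.5735, 0.0145, 0.1771]
orientation: [-180.0, 0.0, 174.1]
force: [-0.2, -0.2, 0.2]
opening: 0.0687
```

```bash
python3 off.py 174.1 .572 .015 .1775; python3 - <<'E'
from h import *
from plant import cams
s=cams.snapshot("scene");pickle.dump(s,open("scene2.pkl","wb"))
cv2.imwrite("pics/c4.png",cv2.resize(s["img"][140:290,150:310,::-1],None,fx=4,fy=4,interpolation=cv2.INTER_CUBIC))
E
```

```text
at 11.5333 [0.5735 0.0145 0.1771] [-180.      0.    174.09] F [-0.2 -0.2  0.2] M [-0.01 -0.04 -0.04] 0.0687
roll -0.0
[ 1.6  0.3 -0.4]
```

View pics/c4.png

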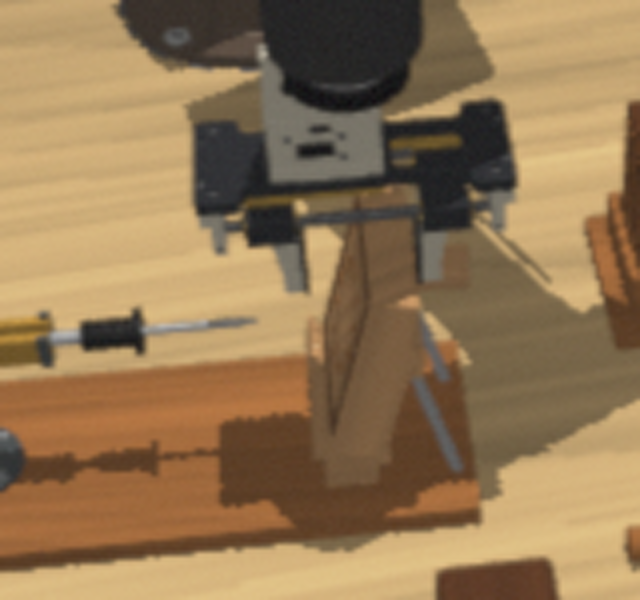

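Panel leans on the slats with its dark-bordered front facing the needle, and the fingers are free (force about 0). Open fully and lift clear.

Call:
jog_arm --motion '[{"offset": [0,3,0],"roll": 0,"hand": 76},{"offset": [0,3,0],"roll": 0,"hand": 82},{"offset": [0,3,0],"roll": 0,"hand": 87},{"offset": [0,3,0],"roll": 0,"hand": 87},{"offset": [0,3,-15],"roll": 0,"hand": 87},{"offset": [0,3,-40],"roll": 0,"hand": 87},{"offset": [0,3,-75],"roll": 0,"hand": 87},{"offset": [0,3,-110],"roll": 0,"hand": 87},{"offset": [0,3,-140],"roll": 0,"hand": 87},{"offset": [0,3,-160],"roll": 0,"hand": 87}]'

```text
clock: 12.42
tool_pos: [0.5745, 0.0173, 0.3408]
orientation: [179.9, 0.2, 174.1]
force: [1.5, -0.3, 0.1]
opening: 0.0873
```

```bash
python3 - <<'E'
import numpy as np
c=np.array([.5593,-.1176]);a=np.radians(84.1);x=np.array([np.cos(a),np.sin(a)]);y=np.array([-x[1],x[0]])
for t in(-.09,-.034,-.03,.064):print(t,(c+x*t-y*.001).round(4))
E
python3 off.py -95.9 .5561 -.148 .337 .5561 -.148 .127
```

```text
-0.09 [ 0.551  -0.2072]
-0.034 [ 0.5568 -0.1515]
-0.03 [ 0.5572 -0.1475]
0.064 [ 0.5669 -0.054 ]
at 12.4167 [0.5745 0.0173 0.3408] [179.94   0.22 174.09] F [ 1.5 -0.3  0.1] M [-0.03 -0.09 -0.04] 0.0873
roll -1.571
[   1.3 -166.3    3.7]
[   2.1 -166.5  213.7]
```

Call:
jog_arm --motion '[{"offset": [0,-30,0],"roll": -0.12,"hand": 87},{"offset": [0,-60,0],"roll": -0.24,"hand": 87},{"offset": [0,-90,0],"roll": -0.36,"hand": 87},{"offset": [0,-120,0],"roll": -0.48,"hand": 87},{"offset": [0,-145,0],"roll": -0.6,"hand": 87},{"offset": [0,-160,0],"roll": -0.72,"hand": 87},{"offset": [0.5,-165,0],"roll": -0.84,"hand": 87},{"offset": [0.5,-165,0],"roll": -0.96,"hand": 87},{"offset": [0.5,-165,0],"roll": -1.08,"hand": 87},{"offset": [0.5,-165,0],"roll": -1.2,"hand": 87},{"offset": [0.5,-165,0],"roll": -1.32,"hand": 87},{"offset": [0.5,-165,0],"roll": -1.44,"hand": 87},{"offset": [0.5,-165,0],"roll": -1.53,"hand": 87},{"offset": [0.5,-165,0],"roll": -1.571,"hand": 87},{"offset": [0.5,-165,0],"roll": -1.571,"hand": 87}]'

```text
clock: 13.67
tool_pos: [0.5562, -0.1467, 0.337]
orientation: [180.0, 0.0, -95.8]
force: [-0.7, 0.0, 0.4]
opening: 0.087
```

```bash
python3 off.py -95.9 .5573 -.1465 .127; python3 - <<'E'
from h import *
from plant import cams
H=np.zeros((600,800,3),np.uint8)
for i,(n,(r,c)) in enumerate(dict(top=((160,260),(280,380)),scene=((140,290),(185,285))).items()):
    s=cams.snapshot(n);pickle.dump(s,open(f"{n}3.pkl","wb"))
    im=cv2.resize(s["img"][r[0]:r[1],c[0]:c[1],::-1],None,fx=4,fy=4,interpolation=cv2.INTER_CUBIC)
    H[:im.shape[0],400*i:400*i+400]=im[:,:400]
cv2.imwrite("pics/c5.png",H)
E
```

```text
at 13.6667 [ 0.5562 -0.1467  0.337 ] [179.99   0.   -95.8 ] F [-0.7  0.   0.4] M [ 0.04  0.07 -0.02] 0.087
roll 0.002
[ -0.3  -1.1 210. ]
```

View pics/c5.png

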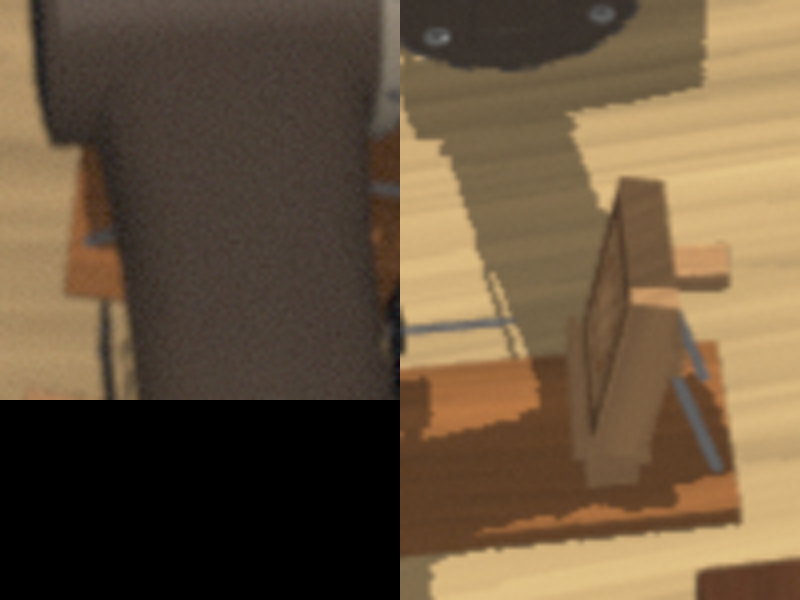

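Panel sits leaning on the easel (near end from scene about (234,248) at the bottom to (242,212) at the top), front towards the needle. Checking tilt and centring by casting rays onto the near-end plane.

```bash
python3 - <<'E'
from h import *
S=pickle.load(open("scene3.pkl","rb"))
c=np.array([.5593+.002,-.1176+.002]);a=np.radians(84.1);x=np.array([np.cos(a),np.sin(a)]);y=np.array([-x[1],x[0]])  # scene-biased origin
p=lambda u,v:(185+(u-400)/4-.4,140+v/4-.4)
def onside(q,ys):
    o,d=ray(S,*q);n=np.r_[y,0];P=o+d*((ys+c@y)-o@n)/(d@n);return np.r_[(P[:2]-c)@x,(P[:2]-c)@y,P[2]]
for n,q in dict(ftop=(628,288),fbot=(594,436),btop=(681,305),bbot=(650,458)).items(): print(n,(onside(p(*q),-.061)*1000).round(1))
# expected corners for seat 116,64
for ys in(-.061,.059):
  for u,w in((-15,140),(15,140),(-15,8)):
    X=np.r_[c+x*(.116+(u*np.cos(.25)+w*np.sin(.25))/1000)+y*ys,.0635+(-u*np.sin(.25)+w*np.cos(.25))/1000]
    q=proj(S,X);print(ys,u,w,((q-[185,140]+.4)*4+[400,0]).round(0))
E
```

```text
ftop [134.4 -61.  216.1]
fbot [105.3 -61.   84.6]
btop [165.9 -61.  197.6]
bbot [140.7 -61.   57.3]
-0.061 -15 140 [632. 303.]
-0.061 15 140 [680. 308.]
-0.061 -15 8 [592. 446.]
0.059 -15 140 [618. 175.]
0.059 15 140 [663. 180.]
0.059 -15 8 [582. 317.]
```

Call:
jog_arm --motion '[{"offset": [0,-1,35],"roll": 0.002,"hand": 87},{"offset": [0,-1,70],"roll": 0.002,"hand": 87},{"offset": [0,-1,105],"roll": 0.002,"hand": 87},{"offset": [0,-1,140],"roll": 0.002,"hand": 87},{"offset": [0,-1,170],"roll": 0.002,"hand": 87},{"offset": [0,-1,190],"roll": 0.002,"hand": 80},{"offset": [0,-1,203],"roll": 0.002,"hand": 70},{"offset": [0,-1,210],"roll": 0.002,"hand": 60},{"offset": [0,-1,210],"roll": 0.002,"hand": 50},{"offset": [0,-1,210],"roll": 0.002,"hand": 45},{"offset": [0,-1,210],"roll": 0.002,"hand": 40},{"offset": [0,-1,210],"roll": 0.002,"hand": 40}]'

```text
clock: 14.77
tool_pos: [0.5581, -0.1468, 0.1284]
orientation: [-179.9, 0.0, -96.0]
force: [-0.4, -0.2, -0.7]
opening: 0.0455
```

```bash
python3 off.py -95.9 .5573 -.1465 .127; python3 - <<'E'
from h import *
from plant import cams
s=cams.snapshot("scene");pickle.dump(s,open("scene4.pkl","wb"))
a=cv2.resize(s["img"][190:270,100:250,::-1],None,fx=5.3,fy=5.3,interpolation=cv2.INTER_CUBIC)
cv2.imwrite("pics/c6.png",a[:600,:800])
E
```

```text
at 14.7667 [ 0.5581 -0.1468  0.1284] [-1.7987e+02  1.0000e-02 -9.6030e+01] F [-0.4 -0.2 -0.7] M [ 0.04  0.08 -0.03] 0.0455
roll -0.002
[-0.2  0.8  1.4]
```

View pics/c6.png

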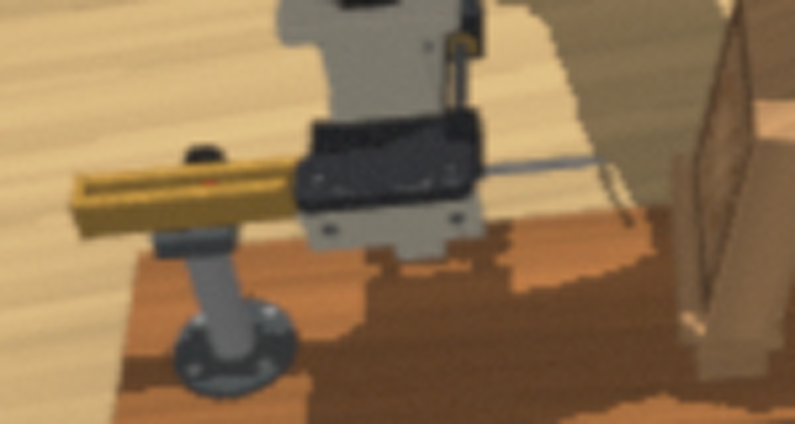

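The gripper straddles the black grip. The red ring shows in the slot at scene about (139,224), and the needle tip stands short of the panel. Closing now.

Call:
jog_arm --motion '[{"offset": [0,0,0.5],"roll": 0,"hand": 30},{"offset": [0,0,1],"roll": 0,"hand": 26},{"offset": [0,0,1],"roll": 0,"hand": 23},{"offset": [0,0,1],"roll": 0,"hand": 22},{"offset": [0,0,1],"roll": 0,"hand": 22},{"offset": [0,0,1],"roll": 0,"hand": 22}]'

```text
clock: 15.32
tool_pos: [0.5565, -0.1467, 0.126]
orientation: [179.9, -0.0, -96.0]
force: [-4.0, 1.7, 3.3]
opening: 0.0223
```

```bash
python3 off.py -95.9 .5573 -.1465 .127; python3 - <<'E'
from h import *
for n,box in(("scene",(110,215,175,235)),("top",(390,200,450,222))):
    s=pickle.load(open(n+"0.pkl","rb"));L=cv2.cvtColor(s["img"],cv2.COLOR_RGB2Lab).astype(int)
    x0,y0,x1,y1=box;A=L[y0:y1,x0:x1,1];m=A.max();yy,xx=np.mgrid[y0:y1,x0:x1]
    w=np.clip(A-(m-8),0,99);u,v=(w*xx).sum()/w.sum(),(w*yy).sum()/w.sum();print(n,m,u,v,int((w>0).sum()),onz(s,u,v,.139).round(4))
E
```

```text
at 15.3167 [ 0.5565 -0.1467  0.126 ] [179.91  -0.   -96.02] F [-4.   1.7  3.3] M [0.5  1.63 0.03] 0.0223
roll -0.002
[-0.3 -0.8 -1. ]
scene 151 143.53333333333333 225.33333333333334 5 [ 0.5494 -0.2333  0.139 ]
top 152 427.2916666666667 212.41666666666666 5 [ 0.5455 -0.2487  0.139 ]
```

Call:
jog_arm --motion '[{"offset": [0,1,0],"roll": 0,"hand": 22},{"offset": [0,1,0],"roll": 0,"hand": 22},{"offset": [0,1,0],"roll": 0,"hand": 20},{"offset": [0,1,0],"roll": 0,"hand": 10},{"offset": [0,1,0],"roll": 0,"hand": 10},{"offset": [0,1,0],"roll": 0,"hand": 10}]'

```text
clock: 15.82
tool_pos: [0.5553, -0.1466, 0.1259]
orientation: [179.9, -0.0, -96.0]
force: [-4.5, 2.2, 4.0]
opening: 0.0192
```

```bash
python3 off.py -95.9 .5573 -.1465 .127
```

```text
at 15.8167 [ 0.5553 -0.1466  0.1259] [179.89  -0.   -96.03] F [-4.5  2.2  4. ] M [0.64 2.07 0.03] 0.0192
roll -0.002
[-0.3 -2.  -1.1]
```

Call:
jog_arm --motion '[{"offset": [-3,0.7,-0.5],"roll": 0,"hand": 10},{"offset": [-7,0.7,-0.5],"roll": 0,"hand": 10},{"offset": [-12,0.7,-0.5],"roll": 0,"hand": 10},{"offset": [-15,0.7,-0.5],"roll": 0,"hand": 10},{"offset": [-15,0.7,-0.5],"roll": 0,"hand": 10},{"offset": [-15,0.7,-0.5],"roll": 0,"hand": 10}]'

```text
clock: 16.32
tool_pos: [0.5568, -0.1315, 0.126]
orientation: [179.9, -0.0, -96.0]
force: [-0.7, -4.1, -6.5]
opening: 0.0189
```

```bash
python3 off.py -95.9 .5573 -.1465 .127
```

```text
at 16.3167 [ 0.5568 -0.1315  0.126 ] [ 1.7994e+02 -1.0000e-02 -9.6010e+01] F [-0.7 -4.1 -6.5] M [-1.47  0.44 -0.05] 0.0189
roll -0.002
[14.8 -2.  -1. ]
```

Call:
jog_arm --motion '[{"offset": [-5,0,0.3],"roll": 0,"hand": 10},{"offset": [-10,0,0.3],"roll": 0,"hand": 10},{"offset": [-16,0,0.3],"roll": 0,"hand": 10},{"offset": [-22,0,0.3],"roll": 0,"hand": 10},{"offset": [-28,0,0.3],"roll": 0,"hand": 10},{"offset": [-33,0,0.3],"roll": 0,"hand": 10},{"offset": [-37,0,0.3],"roll": 0,"hand": 10},{"offset": [-38,0,0.3],"roll": 0,"hand": 10},{"offset": [-38,0,0.3],"roll": 0,"hand": 10}]'

```text
clock: 17.07
tool_pos: [0.5607, -0.0943, 0.126]
orientation: [179.9, -0.1, -96.0]
force: [-0.4, -7.7, -5.1]
opening: 0.0194
```

```bash
python3 off.py -95.9 .5573 -.1465 .127; python3 - <<'E'
from h import *
from plant import cams
H=np.zeros((600,800,3),np.uint8)
s=cams.snapshot("scene");pickle.dump(s,open("scene5.pkl","wb"))
H[:360]=cv2.resize(s["img"][200:245,110:210,::-1],None,fx=8,fy=8,interpolation=cv2.INTER_CUBIC)
t=cams.snapshot("top");pickle.dump(t,open("top5.pkl","wb"))
H[360:,:]=cv2.resize(t["img"][195:225,360:460,::-1],None,fx=8,fy=8,interpolation=cv2.INTER_CUBIC)
cv2.imwrite("pics/c7.png",H)
E
```

```text
at 17.0667 [ 0.5607 -0.0943  0.126 ] [ 1.7994e+02 -5.0000e-02 -9.6010e+01] F [-0.4 -7.7 -5.1] M [-2.61  0.57 -0.01] 0.0194
roll -0.002
[52.2 -2.1 -0.9]
```

View pics/c7.png

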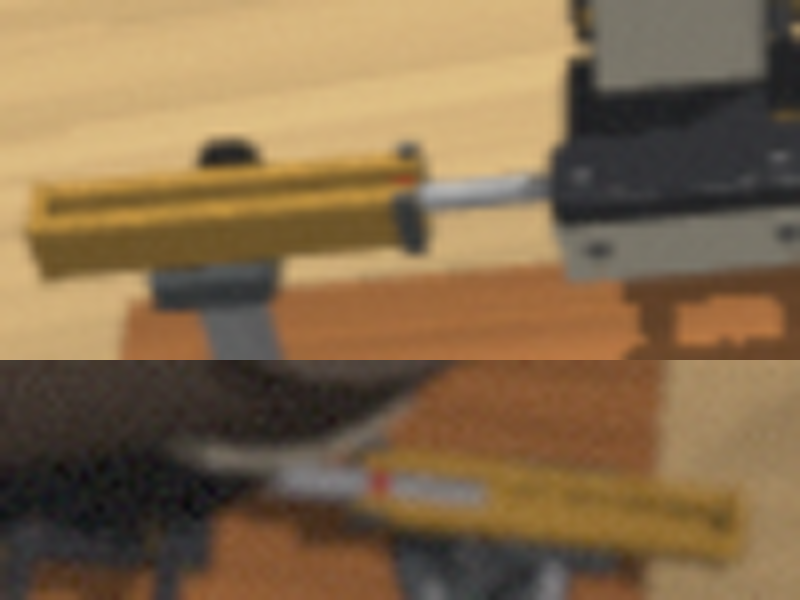

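The crop shows the ring still short of the mouth: in the scene view the ring is at (160,222) and the collar's outer edge at about (163,226), roughly 6 mm away. Measuring this by rays.

```bash
cat > ring.py <<'E'
from h import *
import sys
def meas(S,T,ringbox,tb):
    a=np.radians(84.1);x=np.array([np.cos(a),np.sin(a)]);y=np.array([-x[1],x[0]])
    c=np.array([.5593,-.1176])
    def red(s,b):
        x0,y0,x1,y1=b;A=s["img"][y0:y1,x0:x1].astype(float);w=A[...,0]-1.0*A[...,1]-.0*A[...,2];w=A[...,0]/(A[...,1]+20);w=np.clip(w-np.percentile(w,80),0,None)
        w=np.where(w>.35*w.max(),w,0);yy,xx=np.mgrid[y0:y1,x0:x1];return (w*xx).sum()/w.sum(),(w*yy).sum()/w.sum(),w.max()
    ax=lambda P:((P[:2]-c)@x*1000).round(2)
    r=red(S,ringbox);print("S ring",np.round(r,2),ax(onz(S,r[0],r[1],.140)-np.r_[.002,.002,0]))
    r=red(T,tb);print("T ring",np.round(r,2),ax(onz(T,r[0],r[1],.141)+np.r_[.002,.002,0]))
    L=edge(S,(163,225),(163,230.8),2.5,.05)
    for v in(226,228,230):
        q=L[0]+L[1]*(v-L[0][1])/L[1][1]
        for h in(.012,.013):
            o,d=ray(S,*q);n=np.r_[y,0];P=o+d*((c@y-.001-h)-o@n+.002*n[0]+.002*n[1])/(d@n);print("S mouth",q.round(2),h,ax(P-np.r_[.002,.002,0]),P[2].round(4))
if __name__=="__main__":
    k=sys.argv[1];meas(pickle.load(open(f"scene{k}.pkl","rb")),pickle.load(open(f"top{k}.pkl","rb")),(156,218,168,228),(400,206,414,222))
E
python3 ring.py 5; python3 - <<'E'
from h import *
S=pickle.load(open("scene5.pkl","rb"))["img"];T=pickle.load(open("top5.pkl","rb"))["img"]
for v in(218,222,224,227,229,230):print(v,[tuple(map(int,p)) for p in S[v,157:168]])
for v in(204,205,209,210,211,213,215,216,217):print(v,[tuple(map(int,p)) for p in T[v,401:413]])
E
```

```text
S ring [160.01 222.     0.37] -76.62
T ring [4.0657e+02 2.1147e+02 3.5000e-01] -76.19
S mouth [162.78 226.  ] 0.012 -68.11 0.1431
S mouth [162.78 226.  ] 0.013 -67.89 0.1441
S mouth [162.93 228.  ] 0.012 -68.95 0.1358
S mouth [162.93 228.  ] 0.013 -68.73 0.1368
S mouth [163.09 230.  ] 0.012 -69.8 0.1284
S mouth [163.09 230.  ] 0.013 -69.58 0.1294
218 [(213, 179, 124), (204, 171, 119), (170, 146, 108), (121, 110, 93), (117, 106, 86), (163, 137, 101), (210, 176, 123), (215, 181, 126), (214, 180, 125), (213, 179, 124), (213, 179, 125)]
222 [(120, 92, 44), (125, 88, 43), (134, 82, 42), (141, 76, 42), (135, 82, 45), (126, 101, 68), (147, 131, 105), (185, 166, 135), (194, 173, 142), (196, 176, 145), (194, 176, 148)]
224 [(182, 138, 63), (168, 130, 66), (125, 106, 77), (106, 95, 79), (104, 96, 82), (126, 122, 117), (152, 152, 152), (156, 157, 157), (157, 157, 156), (157, 156, 156), (152, 153, 153)]
227 [(108, 82, 38), (100, 79, 42), (75, 65, 49), (57, 56, 54), (54, 54, 52), (80, 70, 56), (131, 111, 75), (176, 148, 105), (194, 163, 117), (198, 167, 118), (197, 166, 117)]
229 [(110, 85, 40), 
[... 1311 characters left out ...]
8, 48, 34), (75, 56, 45), (80, 65, 51), (93, 78, 50), (105, 83, 55), (119, 94, 61), (122, 94, 56), (130, 102, 55), (142, 108, 54), (147, 112, 65), (152, 118, 73), (145, 113, 65)]
215 [(68, 43, 23), (68, 48, 34), (61, 46, 37), (59, 51, 43), (60, 53, 48), (64, 55, 49), (70, 58, 45), (78, 63, 43), (95, 70, 40), (101, 79, 42), (107, 83, 44), (114, 86, 43)]
216 [(75, 49, 33), (67, 45, 30), (65, 48, 38), (64, 49, 38), (64, 45, 38), (65, 48, 33), (73, 55, 38), (67, 48, 31), (63, 52, 33), (61, 53, 33), (71, 58, 42), (74, 59, 37)]
217 [(86, 57, 32), (86, 57, 38), (82, 54, 28), (83, 54, 35), (83, 54, 34), (81, 57, 37), (77, 51, 35), (66, 45, 26), (48, 36, 30), (47, 44, 41), (44, 40, 35), (48, 46, 42)]
```

Call:
jog_arm --motion '[{"offset": [-2,0,0.3],"roll": 0,"hand": 10},{"offset": [-4,0,0.3],"roll": 0,"hand": 10},{"offset": [-6,0,0.3],"roll": 0,"hand": 10},{"offset": [-7,0,0.3],"roll": 0,"hand": 10},{"offset": [-7,0,0.3],"roll": 0,"hand": 10},{"offset": [-7,0,0.3],"roll": 0,"hand": 10},{"offset": [-7,0,0.3],"roll": 0,"hand": 10}]'

```text
clock: 17.75
tool_pos: [0.5614, -0.0878, 0.126]
orientation: [179.9, -0.1, -96.0]
force: [-1.9, -7.4, -2.8]
opening: 0.0188
```

```bash
python3 off.py -95.9 .5573 -.1465 .127; python3 - <<'E'
from h import *
from plant import cams
H=np.zeros((600,800,3),np.uint8)
s=cams.snapshot("scene");pickle.dump(s,open("scene6.pkl","wb"))
t=cams.snapshot("top");pickle.dump(t,open("top6.pkl","wb"))
z=lambda im,k:cv2.resize(im[:,:,::-1],None,fx=k,fy=k,interpolation=cv2.INTER_CUBIC)
H[:300,:390]=z(s["img"][212:237,145:177],12)[:,:390][:300] if False else cv2.resize(s["img"][212:237,145:177,::-1],(390,300),interpolation=cv2.INTER_CUBIC)
H[:300,400:]=cv2.resize(t["img"][198:222,392:424,::-1],(400,300),interpolation=cv2.INTER_CUBIC)
H[300:,:]=cv2.resize(s["img"][190:266,155:257,::-1],(800,300),interpolation=cv2.INTER_CUBIC) if False else 0
H[300:,200:603]=cv2.resize(s["img"][190:265,160:261,::-1],(403,300),interpolation=cv2.INTER_CUBIC)
cv2.imwrite("pics/c8.png",H)
E
python3 ring.py 6
```

```text
at 17.75 [ 0.5614 -0.0878  0.126 ] [ 1.7995e+02 -7.0000e-02 -9.6020e+01] F [-1.9 -7.4 -2.8] M [-2.72  0.79 -0.01] 0.0188
roll -0.002
[58.8 -2.1 -0.9]
S ring [162.46 223.61   0.52] -70.03
T ring [4.0405e+02 2.1088e+02 3.2000e-01] -69.64
S mouth [163.1 226. ] 0.012 -67.32 0.143
S mouth [163.1 226. ] 0.013 -67.1 0.144
S mouth [163.05 228.  ] 0.012 -68.67 0.1357
S mouth [163.05 228.  ] 0.013 -68.45 0.1367
S mouth [163. 230.] 0.012 -70.02 0.1284
S mouth [163. 230.] 0.013 -69.8 0.1294
```

View pics/c8.png

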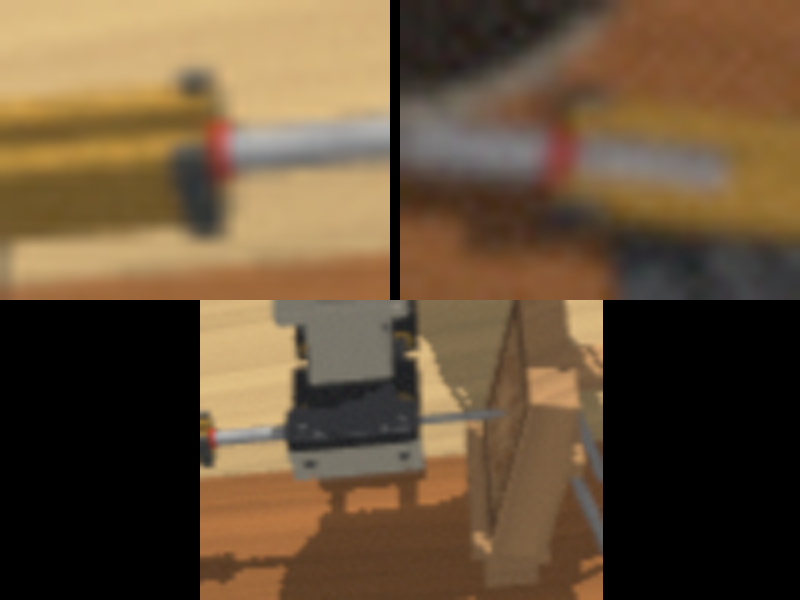

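Ring now sits at the collar edge (scene (162.5,223.6)), and the needle reaches into the panel's face at about (236,217). Rays put it about 1 mm short of the mouth and the crop puts it level, so I'll nudge it 0.7 mm and hold.

Call:
jog_arm --motion '[{"offset": [-0.7,0,0],"roll": 0,"hand": 10},{"offset": [-0.7,0,0],"roll": 0,"hand": 10},{"offset": [-0.7,0,0],"roll": 0,"hand": 10},{"offset": [-0.7,0,0],"roll": 0,"hand": 10},{"offset": [-0.7,0,0],"roll": 0,"hand": 10},{"offset": [-0.7,0,0],"roll": 0,"hand": 10}]'

```text
clock: 18.35
tool_pos: [0.5615, -0.0871, 0.126]
orientation: [179.9, -0.1, -96.0]
force: [-0.6, -8.5, -2.8]
opening: 0.0193
```

```bash
python3 off.py -95.9 .5573 -.1465 .127; python3 - <<'E'
from h import *
from plant import cams
s=cams.snapshot("scene");pickle.dump(s,open("scene7.pkl","wb"))
t=cams.snapshot("top");pickle.dump(t,open("top7.pkl","wb"))
H=np.zeros((500,800,3),np.uint8)
H[:,:400]=cv2.resize(s["img"][212:237,150:170,::-1],(400,500),interpolation=cv2.INTER_CUBIC)
H[:,400:]=cv2.resize(s["img"][200:262,215:265,::-1],(400,500),interpolation=cv2.INTER_CUBIC)
cv2.imwrite("pics/c9.png",H)
E
python3 ring.py 7|head -3
```

```text
at 18.35 [ 0.5615 -0.0871  0.126 ] [ 1.7995e+02 -7.0000e-02 -9.6030e+01] F [-0.6 -8.5 -2.8] M [-2.81  0.85 -0.05] 0.0193
roll -0.002
[59.5 -2.1 -0.9]
S ring [162.59 223.76   0.66] -69.67
T ring [4.0409e+02 2.0978e+02 3.8000e-01] -69.48
S mouth [163.24 226.  ] 0.012 -66.97 0.1429
```

View pics/c9.png

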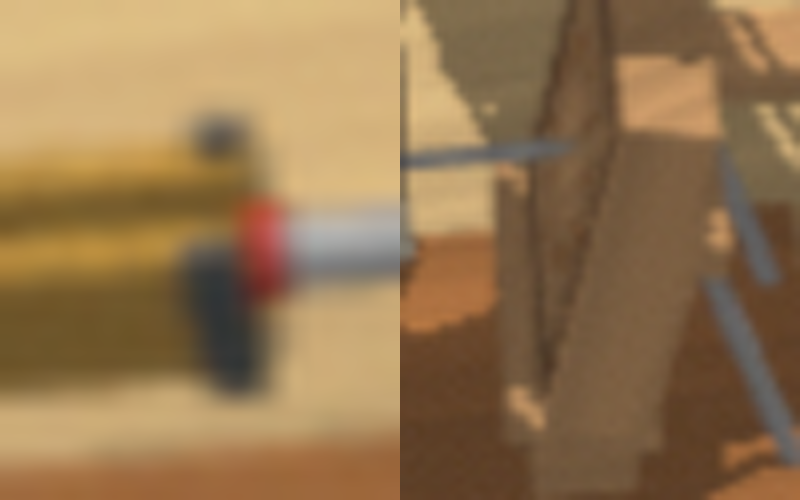

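The ring is centred on the collar's edge (scene (163,224)), and the needle enters the pocket region of the panel, which still leans in place. Handing in.

```bash
python3 -c "
from plant import order,ctrl
o=ctrl.get_obs();print(o['clock'],o['force'],o['opening']);print(order.close_job())"
```

```text
18.45 [-1.02671572 -7.74488863 -2.87651994] 0.019145886041447305
the job is handed in; nothing more can be done
None
```

I stood the pale panel on the easel's ledge, let it lean back on the slats with its front facing the pointer, and let go. I then gripped the black grip and drew the pointer about 60 mm, and handed in while still holding it there, at 18.5 s.

**Ring:** it sits at the mouth of the sleeve to within about 1 mm. The checks disagreed slightly: ray casting put the ring about 1 mm inside the mouth, while the close crop showed it level.

**Needle:** it reads roughly 5 mm past the panel's face. The pull was 7.7–8.5 N, what the spring alone should give, with no sign of the needle touching. I inferred the clearance inside the pocket, because the pocket itself could not be seen clearly in the shadow.

**Panel:** I measured a lean of about 0.22 rad from rough edge picks, against the expected 0.25, and it is centred on the ledge to within about 2 mm. It was still leaning in place in the last picture.

**Other items:** I did not touch the dark panel, mallet, chisel or offcut. I did not check their positions again at the end.

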